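# Stand the fallen angle bracket up and push it home against the stop bar

## Task

One of the angle brackets has toppled on its back in front of the stop bar. Using the fingers only to push, tip it up so that it stands on its foot plate again, then slide it forward until the front edge of the foot plate is flush against the stop bar, beside the bracket that already stands there. Do not grip it or lift it off the trolley, and leave the standing bracket and the other loose parts where they are.

Things in the scene. Friction and masses are not known exactly. Their poses are not given: they have to be found in the camera images.
- stop_bar: Steel stop bar screwed to the trolley, 210 mm long (along its y), 25 mm deep (x), 20 mm high, three dark screw heads on top (4.5 mm high). Its origin is at the surface, in the middle of its working face, which looks along its -x (away from the left edge of the trolley, towards the fallen bracket); its +x is the direction in which the bracket is to be tipped and pushed.
- fallen_bracket: Plain grey L-shaped angle bracket, 55 mm wide (y), about 0.65 kg. Own frame, as if standing: z up, origin in mid-width on the underside; foot plate 6 mm thick from x = -45 mm (front edge) to +30 mm (heel); upright plate at x = +24 to +30 mm, 100 mm high. It starts lying on its back: own -x points up, foot sticks up 75 mm with its underside towards the bar, upright plate lies away from the bar.
- heel (a point): Middle of the fallen bracket's heel edge (foot of the upright plate, at its back), the line about which it tips up; it stays on the surface. Past about 45 degrees from lying, the bracket drops onto its foot by itself; the foot then reaches 75 mm from the heel towards the bar. Friction with the surface is 0.5 to 0.7.
- toe (a point): Middle of the front edge of the fallen bracket's foot plate, half-way through its 6 mm thickness; it must come against the working face of the stop bar.
- block_top (a point): Middle of the top (30 x 40 mm) of the block fixed on the fallen bracket's foot, 28 mm from the foot's underside. While the bracket lies, this face looks away from the bar, 40 to 70 mm above the surface: a level push on it towards the bar with the fingertips 50 to 55 mm above the surface, until they are 35 to 40 mm past the heel, tips the bracket up.
- bolt_end (a point): End of the 8 mm bolt that sticks out 15 mm from the back of the fallen bracket's upright plate, 76 mm above the foot's underside, in the middle of the width; while the bracket lies it rests on this and the heel, so the upright plate slopes up 12 degrees. Inside, the bolt stands 9 mm out of the plate. When pushing on the plate's back, push low or on both sides of it.
- standing_bracket: Second, lower angle bracket (82 mm high, 55 mm wide, 0.47 kg, amber-coloured block), already standing against the stop bar on the far side of the place for the fallen one. Origin at the underside of its foot. To be left alone.
- loose_bolt: Loose steel bolt, 78 mm long, 20 mm across the head, lying on the trolley. Origin under its middle. To be left alone.
- nylon_block: Small white nylon block, 24 x 50 x 24 mm, on the trolley. Origin under its middle. To be left alone.
- small_wheel: Small yellow wheel lying flat, 56 mm across, 22 mm thick. Origin under its middle. To be left alone.

How it is judged:
At the end, for the whole second after the job is handed in: The fallen bracket stands upright at rest (0.05 rad), the middle of its front edge within 6 mm of the stop bar and square to it within 0.1 rad; the standing bracket, bolt, nylon block and yellow wheel are within 15 mm of where they were (angle between each of fallen_bracket, standing_bracket's own z axis and vertical below 0.05 rad and x of toe in the frame of stop_bar between -0.006 and 0.004 m and y of toe in the frame of stop_bar between -0.04 and 0.09 m and angle between the x axis of fallen_bracket and the x axis of stop_bar, either way round below 0.1 rad and height (world z) of heel below 0.005 m and linear speed of fallen_bracket below 0.01 m/s and distance of each of standing_bracket, loose_bolt, nylon_block, small_wheel from where it was at the start of the episode below 0.015 m); the robot touches nothing.
It fails at once if the fallen bracket is lifted: its heel edge leaves the surface by more than 20 mm (height (world z) of heel above 0.02 m).
It fails at once if the bracket that already stands is shifted or tipped (distance of standing_bracket from where it was at the start of the episode above 0.015 m or height (world z) of standing_bracket above 0.02 m or angle between standing_bracket's own z axis and vertical above 0.2 rad).
It fails at once if the loose bolt is disturbed (distance of loose_bolt from where it was at the start of the episode above 0.015 m or height (world z) of loose_bolt above 0.02 m).
It fails at once if the nylon block is disturbed (distance of nylon_block from where it was at the start of the episode above 0.015 m or height (world z) of nylon_block above 0.02 m).
It fails at once if the small yellow wheel is disturbed (distance of small_wheel from where it was at the start of the episode above 0.015 m or height (world z) of small_wheel above 0.02 m).
It also fails if it takes over 46 s, if anything falls off the work surface, if the arm or the gripper's body presses on something with over 40 N, if the wrist force passes 120 N, or if a joint passes its speed limit or range.

## Robot

A 6-joint arm with a two-finger parallel gripper is mounted at the origin on a cart in front of the work surface, level with it; the furniture and walls round the work are solid. World frame = base frame: x ahead of the robot, y to its left, z up, the work surface at z = 0. Lengths are in m, angles in rad, forces in N, time in s.
With the tool pointing down it reaches from about 0.275 to 1 m from the base axis. Payload 8.4 kg.
Tool frame: the origin (TCP) lies midway between the tips of the shut fingers; the grasp point (between the pads) lies bot.grip_depth behind it (bot.grip_depth is the distance from the TCP to the grasp point, in m); z points along the fingers, y is the direction in which the jaws open and shut (so a half turn about z gives the same grasp; the last joint's range is limited). The gripper opens to 85 mm and grips with 20 to 120 N. Pads are 22 mm wide; open, the fingers measure 114 mm over their backs; the gripper's body (76 mm by 85 mm) begins 54 mm behind the grasp point. The pads swing forward as they close: fully open they stand 13 mm farther back than shut.
Start: joints at [1.339, 0.353, 1.633, -0, 1.155, -0.002], TCP at [0.142, 0.609, 0.208] pointing down, gripper open.
Joint ranges: [-2.63, 2.63], [-0.92, 2.1], [0.06, 2.66], [-1.3, 4.44], [0, 2.69], [-3.02, 3.02]. Speed limits (rad/s): [2.22, 2.22, 2.79, 3.14, 3.14, 3.14].

## Interface

Orientations are given as a unit quaternion [x, y, z, w].
In Python, from workcell import bot, eyes, nets gives the robot as it stands.
- The arm moves only by the tool move_arm, never from a script. Its argument "steps" is text: rows parted by semicolons, each of 7 numbers parted by spaces: the turn, a rotation vector about the tool's x, y, z in degrees, then the shift along the tool's x, y, z in mm, then the finger opening in mm, from 0 to 85.4. In form: rx ry rz tx ty tz grip; .... A call has 1 to 10 rows; each row shifts and turns the pose as measured when the row begins, along the tool's axes as they then stand; what a row does not reach is not made up. A row lasts 1/8 s, in which the tool goes at most 62.5 mm and 10.7 degrees, less where a joint would pass 70% of its speed; a pose out of reach is approached as far as the arm can. A call is refused whole if a number of a shift passes 62.5 or a number of a turn 10.7, either way. A call with a gripper value outside its range is refused whole. The fingers move at their own pace and stop on an object; "squeeze" is the grip in N (left out, the last holds). Time passes only in rows, so rows that do not move let the fingers close. It gives the time, the measured TCP pose, the force and the opening at its end, in the units of the state.
- bot.get_state(): the state, without advancing time (a new reading comes with each control period).
- eyes.grab_frame(name): name is "scene" or "top" or "wrist"; returns the picture (420x560x3 uint8, red, green, blue); there is no depth.
- eyes.calibration(name): a dict with "fx", "fy", "cx", "cy" (pixels), "R" (3x3) and "t" (3): a world point X has camera coordinates R X + t. Camera axes: x right, y down, z forward; pixel columns grow to the right and rows downward; lengths in m; the calibration is good to about 2 mm. A picture is of the moment at which its call begins: read the wrist's pose just before it. calibration takes no time and is no camera call; for the wrist camera it gives the pose at the moment of the call.
- bot.job_done(): hands the job in, once; it reports no verdict.
Trained networks look in the newest picture that a camera, given by its name, has taken for a name from the list of things; names that differ only in an ending like _2 or _b are one class to them, and where a whole thing is asked for, a point or a joint stands for the part that bears it (a point fixed in the world has none). Each returns a list of dicts, best first, with "p" (0 to 1); they miss things now and then, are a little off and sometimes report something else, mostly with a low value. They report only what shows in the picture. A call takes as long as a camera call.
- nets.search_frame(camera, query): "location" ([x, y, z] in m, in world coordinates, good to about 4 mm: the middle of the surface that is visible of it).
- nets.mark_of(camera, query): "location" ([x, y, z] in m, in world coordinates, good to about 4 mm: a listed point, or the origin of a listed thing).
The state is a dict: "time": time; "joints": joint angles; "qd": joint speeds; "tau": joint torques, N m; "eef_pos": TCP position; "orientation": TCP orientation; "contact_force": force on the tool from outside, world axes, zero at the start; "ft_torque": the same for the moment, N m; "width": finger opening in m.
Only numpy, scipy, OpenCV 4.12 (cv2) and the standard library are available. Lean on these libraries where they do the work, as an engineer would, in place of code of your own. Each camera call takes 0.05 s, during which the arm holds its last target.

## Working session

There is one attempt and no reset: what is moved stays moved. The work goes in short steps, Python scripts to look and compute and a tool call to move; the robot and the scene stay as the last step left them, time stands still between calls to the robot, and variables do not carry over. Pictures are saved under pics/ and viewed, and the job is handed in when it is done.

Besides the shell and the picture viewer there is one more tool, called after "Emit:" as a command line: name --argument value ..., lists and objects as JSON in quotes. move_arm: Moves the arm, as the interface text tells. Its arguments: {"type":"object","properties":{"steps":{"type":"string"},"squeeze":{"type":"number"}},"required":["steps"]}

```bash
mkdir -p pics
python3 - <<'E'
from workcell import bot, eyes, nets
import cv2
s=bot.get_state();print(s['time'],s['eef_pos'],s['orientation'],s['width'],bot.grip_depth)
for n in ['scene','top','wrist']:
    cv2.imwrite(f'pics/a_{n}.png',eyes.grab_frame(n)[:,:,::-1])
for q in ['stop_bar','heel','toe','block_top','bolt_end','fallen_bracket','standing_bracket','loose_bolt','nylon_block','small_wheel']:
    for n in ['scene','top']:
        print(q,n,[([round(v,3) for v in d['location']],round(d['p'],2)) for d in nets.mark_of(n,q)[:2]])
print(bot.get_state()['time'])
E
```

```text
0.0 [0.1422481  0.60805213 0.20764067] [ 1.14660580e-01  9.93404472e-01 -7.04938947e-04 -9.31370312e-05] 0.08543169129225864 0.0187
stop_bar scene [([0.529, 0.364, -0.002], 0.91)]
stop_bar top [([0.522, 0.367, 0.001], 0.71)]
heel scene [([0.451, 0.264, 0.002], 0.72)]
heel top [([0.451, 0.271, 0.001], 0.83), ([0.586, 0.291, -0.0], 0.67)]
toe scene [([0.457, 0.276, 0.075], 0.59)]
toe top [([0.456, 0.277, 0.074], 0.69)]
block_top scene [([0.444, 0.249, 0.056], 0.82), ([0.527, 0.369, -0.003], 0.66)]
block_top top [([0.445, 0.249, 0.056], 0.75), ([0.422, 0.192, 0.002], 0.32)]
bolt_end scene [([0.428, 0.195, -0.002], 0.66)]
bolt_end top [([0.426, 0.19, 0.005], 0.81)]
fallen_bracket scene [([0.45, 0.271, 0.034], 0.72)]
fallen_bracket top [([0.455, 0.272, 0.03], 0.8)]
standing_bracket scene [([0.59, 0.291, -0.0], 0.98)]
standing_bracket top [([0.589, 0.29, -0.001], 0.57)]
loose_bolt scene [([0.53, 0.114, -0.003], 0.81)]
loose_bolt top [([0.526, 0.115, -0.003], 0.73)]
nylon_block scene [([0.447, 0.109, 0.001], 0.56)]
nylon_block top [([0.442, 0.105, 0.006], 0.89)]
small_wheel scene [([0.561, 0.195, 0.001], 0.56)]
small_wheel top [([0.556, 0.194, 0.003], 0.71)]
1.15
```

View pics/a_scene.png

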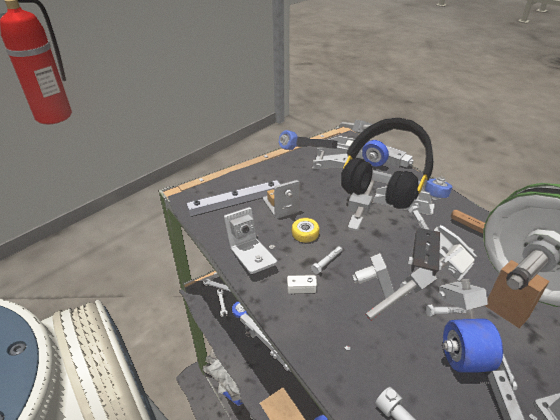

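View pics/a_top.png

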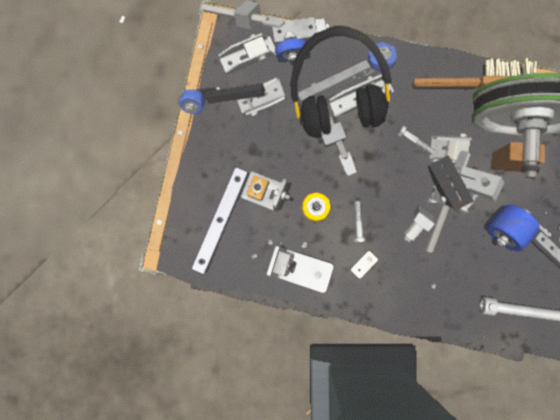

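```bash
cat > h.py <<'E'
import numpy as np
from workcell import bot, eyes, nets
def pix(cal,u,v,z):
    R=np.array(cal['R']);t=np.array(cal['t']);c=-R.T@t
    d=R.T@np.array([(u-cal['cx'])/cal['fx'],(v-cal['cy'])/cal['fy'],1.])
    return c+d*(z-c[2])/d[2]
E
python3 - <<'E'
import cv2
a=cv2.imread('pics/a_top.png');cv2.imwrite('pics/a_topz.png',cv2.resize(a[150:310,180:390],None,fx=3.8,fy=3.7,interpolation=cv2.INTER_CUBIC)[:600])
a=cv2.imread('pics/a_scene.png');cv2.imwrite('pics/a_scz.png',cv2.resize(a[170:300,180:350],None,fx=4.5,fy=4.5,interpolation=cv2.INTER_CUBIC))
E
```

```text
(no output)
```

View pics/a_topz.png

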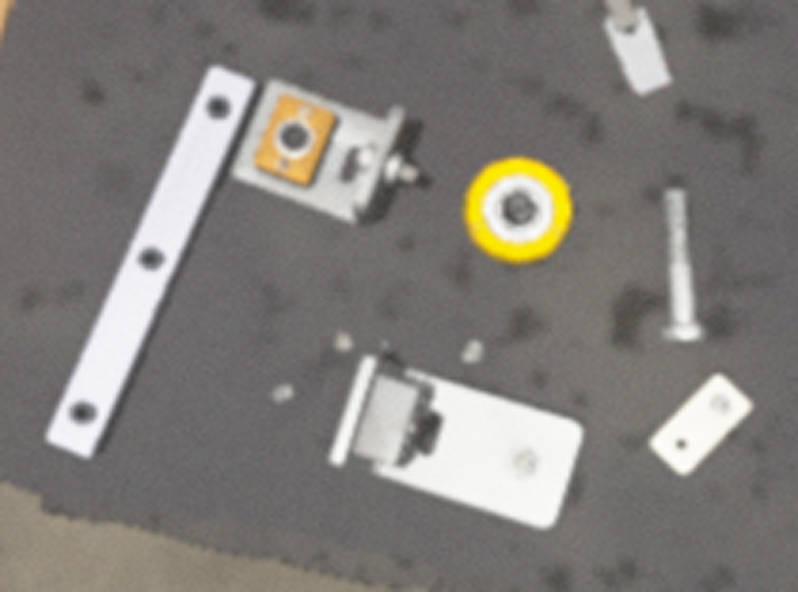

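View pics/a_scz.png

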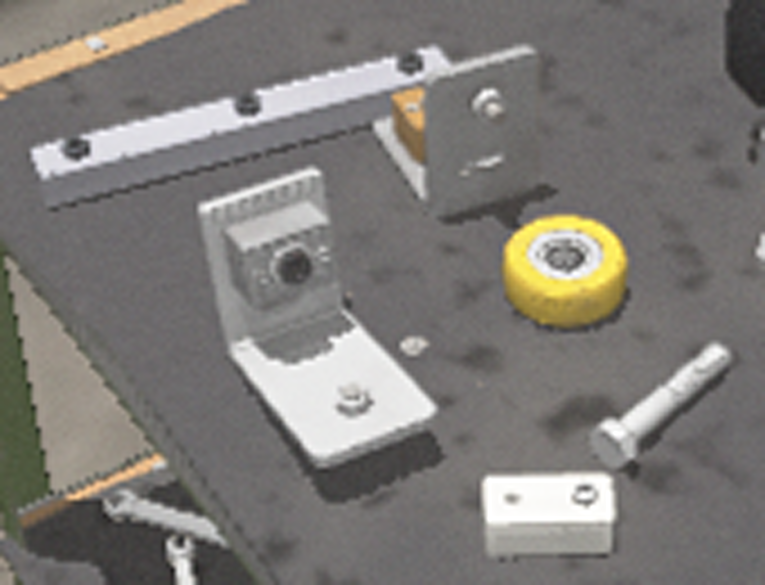

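Run:
```python
from h import *
c=eyes.calibration('top')
f=lambda u,v,z: pix(c,180+u/3.8,150+v/3.7,z)
for n,(u,v,z) in dict(s1=(218,107,.0245),s2=(150,259,.0245),s3=(82,412,.0245),e1=(253,82,.02),e2=(93,457,.02),t1=(370,357,.073),t2=(336,465,.073),tl=(360,357,.075),tl2=(330,462,.075),p1=(583,425,.026),p2=(548,528,.026),b1=(403,370,.055), w=(518,209,.022), nb1=(720,375,.024),nb2=(652,440,.024),bh=(684,335,.01),bt=(676,192,.005),sb=(350,220,.006),sb2=(235,175,.006),sb3=(265,82,.006),sbp1=(400,110,.082),sbp2=(372,215,.082),bolt=(412,172,.07)).items(): print(n,f(u,v,z).round(4)[:2])
a=f(253,82,.02)-f(93,457,.02);print('bar y dir',a/np.linalg.norm(a),np.linalg.norm(a))
a=f(218,107,.0245)-f(82,412,.0245);print(a/np.linalg.norm(a))
for p in [((370,357,.073),(336,465,.073)),((583,425,.026),(548,528,.026))]:
  a=f(*p[0])-f(*p[1]);print(a/np.linalg.norm(a),np.linalg.norm(a))
```

```text
s1 [0.6116 0.3445]
s2 [0.5335 0.3781]
s3 [0.4562 0.4112]
e1 [0.6253 0.3273]
e2 [0.4335 0.4063]
t1 [0.4815 0.2681]
t2 [0.43   0.2842]
tl [0.4814 0.2727]
tl2 [0.4315 0.287 ]
p1 [0.4481 0.1649]
p2 [0.3969 0.1828]
b1 [0.4755 0.2528]
w [0.558  0.1951]
nb1 [0.4727 0.0971]
nb2 [0.4403 0.1311]
bh [0.4936 0.1124]
bt [0.5681 0.1141]
sb [0.5547 0.2793]
sb2 [0.5787 0.3376]
sb3 [0.6277 0.3223]
sbp1 [0.6001 0.2531]
sbp2 [0.5492 0.2666]
bolt [0.5714 0.2477]
bar y dir [ 0.92481201 -0.38042443  0.        ] 0.2074311559645454
[ 0.91907127 -0.39409137  0.        ]
[ 0.95421877 -0.29910957  0.        ] 0.053932273313541744
[ 0.94387027 -0.33031639  0.        ] 0.05416846778329085
```

Emit:
move_arm --steps "0 0 9.6 0 0 0 16;0 0 9.6 0 0 0 16;0 0 9.6 0 0 0 16;0 0 9.6 0 0 0 16;0 0 9.6 0 0 0 16;0 0 9.6 0 0 0 16;0 0 9.6 0 0 0 16;0 0 9.6 0 0 0 16;0 0 9.6 0 0 0 16;0 0 9.6 0 0 0 16" --squeeze 40

```text
time: 2.4
eef_pos: [0.1423, 0.6086, 0.2084]
orientation: [0.83, 0.557, -0.0, 0.0]
contact_force: [-0.2, 0.1, 0.1]
width: 0.0164
```

```bash
cat >> h.py <<'E'
from scipy.spatial.transform import Rotation as Ro
def go(tgt,yaw):
    s=bot.get_state();R=Ro.from_quat(s['orientation']).as_matrix()
    y=np.degrees(np.arctan2(R[1,0],R[0,0]))
    print('t',s['time'],'pos',np.round(s['eef_pos'],4),'yaw',y,'rz',-(yaw-y),'shift',(R.T@(np.array(tgt)-s['eef_pos'])*1000).round(1),'zaxis',R[:,2].round(3))
E
python3 -c "
from h import *
go([.435,.213,.2],71)"
```

```text
t 2.4 pos [0.1423 0.6086 0.2084] yaw 67.72290109980874 rz -3.2770989001912625 shift [-255.1  420.8    8.4] zaxis [-0. -0. -1.]
```

Emit:
move_arm --steps "0 0 0 -25.5 42 1 16;0 0 0 -25.5 42 1 16;0 0 0 -25.5 42 1 16;0 0 0 -25.5 42 1 16;0 0 0 -25.5 42 1 16;0 0 0 -25.5 42 1 16;0 0 0 -25.5 42 1 16;0 0 0 -25.5 42 1 16;0 0 0 -25.5 42 1 16;0 0 0 0 0 0 16"

```text
time: 3.65
eef_pos: [0.4126, 0.2432, 0.2]
orientation: [0.831, 0.557, 0.003, -0.001]
contact_force: [-0.1, 0.4, -0.1]
width: 0.0161
```

```bash
python3 -c "
from h import *
go([.435,.213,.12],71)"
```

```text
t 3.65 pos [0.4126 0.2432 0.2   ] yaw 67.66076148312729 rz -3.3392385168727117 shift [-19.8  32.   79.9] zaxis [ 0.004  0.004 -1.   ]
```

Emit:
move_arm --steps "0 0 -3.3 -20 32 0 16;0 0 0 0 0 30 16;0 0 0 0 0 30 16;0 0 0 0 0 18 16;0 0 0 0 0 0 16"

```text
time: 4.28
eef_pos: [0.4354, 0.2151, 0.1211]
orientation: [0.814, 0.581, 0.005, -0.001]
contact_force: [0.1, -0.3, 0.6]
width: 0.0161
```

Run:
```python
from h import *
go([.435,.213,.053],71)
import cv2
for n in ['scene','wrist']:
    a=eyes.grab_frame(n)[:,:,::-1]
    if n=='scene': a=cv2.resize(a[130:300,150:370],None,fx=3.5,fy=3.5)
    cv2.imwrite(f'pics/b_{n}.png',a)
```

```text
t 4.275 pos [0.4354 0.2151 0.1211] yaw 71.04787954648519 rz 0.04787954648519133 shift [-2.7  0.  68.1] zaxis [ 0.006  0.007 -1.   ]
```

View pics/b_scene.png

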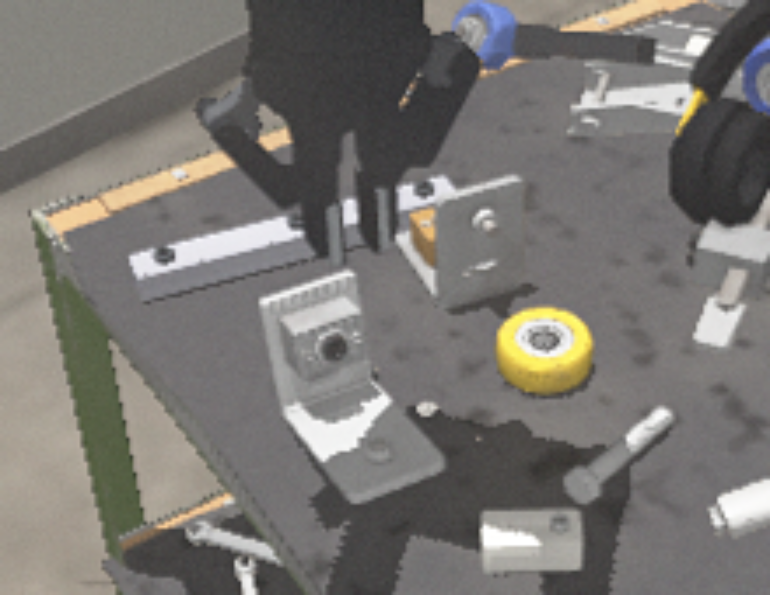

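View pics/b_wrist.png

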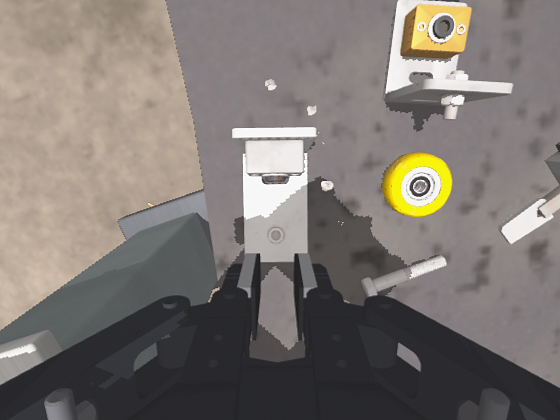

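Emit:
move_arm --steps "0 0 0 0 0 30 16;0 0 0 0 0 30 16;0 0 0 0 0 8 16;0 0 0 0 0 0 16"

```text
time: 4.88
eef_pos: [0.4407, 0.2191, 0.0579]
orientation: [0.813, 0.582, 0.01, -0.0]
contact_force: [-0.0, -0.5, 0.2]
width: 0.016
```

Run:
```python
from h import *
go([.4525+.03*.325,.265+.03*.945,.053],71)
import cv2
for n in ['scene','wrist']:
    a=eyes.grab_frame(n)[:,:,::-1]
    if n=='scene': a=cv2.resize(a[130:300,150:370],None,fx=3.5,fy=3.5)
    cv2.imwrite(f'pics/c_{n}.png',a)
```

```text
t 4.875 pos [0.4407 0.2191 0.0579] yaw 71.12755307319323 rz 0.1275530731932264 shift [77.2 -3.7  6.2] zaxis [ 0.016  0.012 -1.   ]
```

View pics/c_scene.png

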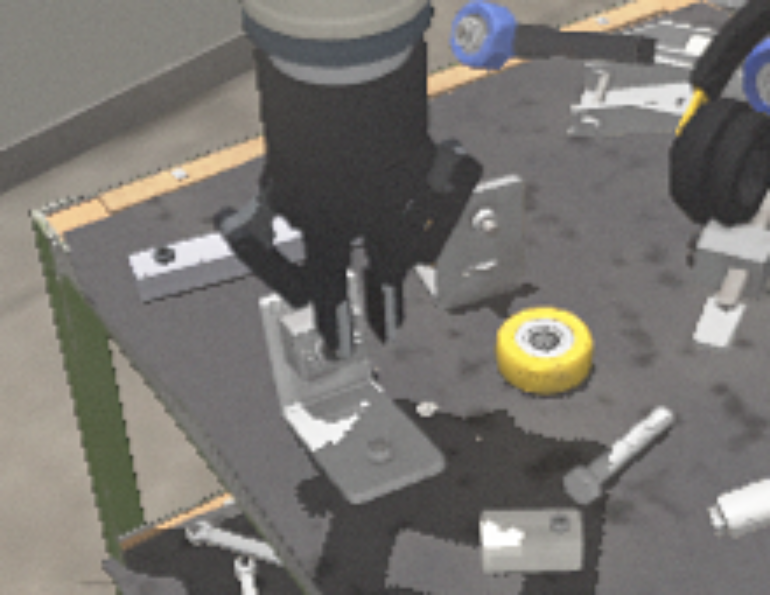

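View pics/c_wrist.png

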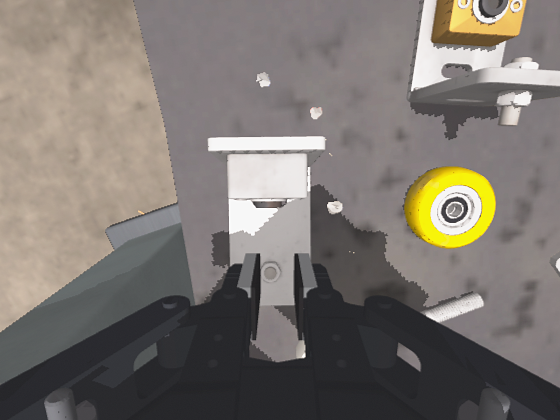

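Emit:
move_arm --steps "0 -0.9 0 3 -4 4 16;0 0 0 8 0 0 16;0 0 0 8 0 0 16;0 0 0 6 0 0 16;0 0 0 6 0 0 16;0 0 0 6 0 0 16"

```text
time: 5.72
eef_pos: [0.4513, 0.259, 0.0564]
orientation: [0.814, 0.581, 0.006, 0.005]
contact_force: [0.2, -0.7, -0.1]
width: 0.0157
```

Run:
```python
from h import *
go([.4525+.03*.325,.265+.03*.945,.053],71)
import cv2
for n in ['scene','wrist']:
    a=eyes.grab_frame(n)[:,:,::-1]
    if n=='scene': a=cv2.resize(a[130:300,150:370],None,fx=3.5,fy=3.5)
    cv2.imwrite(f'pics/d_{n}.png',a)
```

```text
t 5.725 pos [0.4513 0.259  0.0564] yaw 71.10695239246516 rz 0.10695239246516053 shift [36.1 -0.8  3.5] zaxis [ 0.015 -0.002 -1.   ]
```

View pics/d_scene.png

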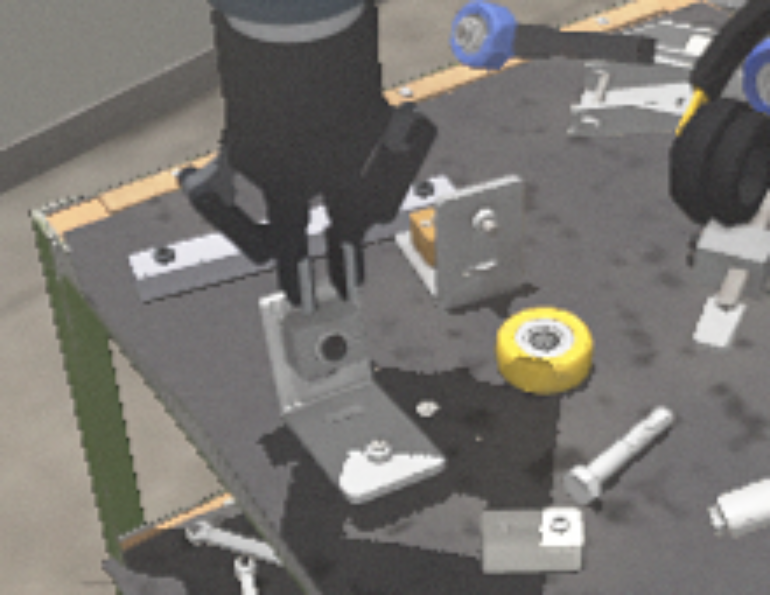

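View pics/d_wrist.png

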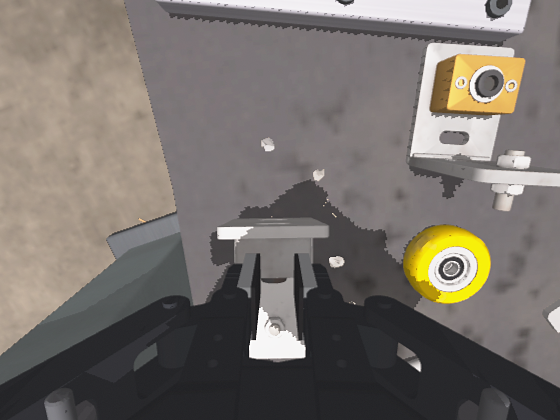

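Run:
```python
from h import *
s=bot.get_state();R=Ro.from_quat(s['orientation']).as_matrix();p=s['eef_pos']
def proj(n,X):
    c=eyes.calibration(n);q=np.array(c['R'])@X+c['t'];return np.round([c['fx']*q[0]/q[2]+c['cx'],c['fy']*q[1]/q[2]+c['cy']],1)
for n in ['scene','wrist','top']:
    for o in [(0,0,0),(.011,0,0),(0,0.008,0),(0,.008,-.015)]:
        u=proj(n,p+R@np.array(o)); print(n,o,u, ((u-[150,130])*3.5).round() if n=='scene' else '')
import cv2
a=eyes.grab_frame('top')[:,:,::-1];cv2.imwrite('pics/d_top.png',cv2.resize(a[150:310,180:390],None,fx=3.8,fy=3.7,interpolation=cv2.INTER_CUBIC))
eyes.grab_frame('wrist')
for n in ['wrist','scene']:
  if n=='scene':eyes.grab_frame('scene')
  for q in ['heel','toe','block_top','bolt_end']:
    print(q,n,[([round(v,3) for v in d['location']],round(d['p'],2)) for d in nets.mark_of(n,q)[:2]])
print(np.array(eyes.calibration('wrist')['R']).round(3))
```

```text
scene (0, 0, 0) [242.7 224.1] [324. 329.]
scene (0.011, 0, 0) [240.4 220.7] [316. 317.]
scene (0, 0.008, 0) [246.6 222.8] [338. 325.]
scene (0, 0.008, -0.015) [246.1 216.8] [336. 304.]
wrist (0, 0, 0) [278.9 253.8] 
wrist (0.011, 0, 0) [278.9 234.8] 
wrist (0, 0.008, 0) [293.4 253.8] 
wrist (0, 0.008, -0.015) [294.9 264.9] 
top (0, 0, 0) [282.6 263.3] 
top (0.011, 0, 0) [276.8 261.4] 
top (0, 0.008, 0) [284.  259.1] 
top (0, 0.008, -0.015) [283.9 259.2] 
heel wrist [([0.447, 0.263, 0.001], 0.88)]
toe wrist [([0.455, 0.278, 0.078], 0.63)]
block_top wrist [([0.444, 0.25, 0.055], 0.89), ([0.527, 0.367, 0.0], 0.67)]
bolt_end wrist [([0.426, 0.192, -0.004], 0.66)]
heel scene [([0.45, 0.266, 0.002], 0.7)]
toe scene [([0.456, 0.277, 0.076], 0.92)]
block_top scene [([0.452, 0.263, -0.001], 0.74), ([0.441, 0.249, 0.055], 0.6)]
bolt_end scene [([0.43, 0.194, -0.001], 0.97)]
[[ 0.946 -0.324  0.015]
 [-0.317 -0.913  0.257]
 [-0.069 -0.248 -0.966]]
```

View pics/d_top.png

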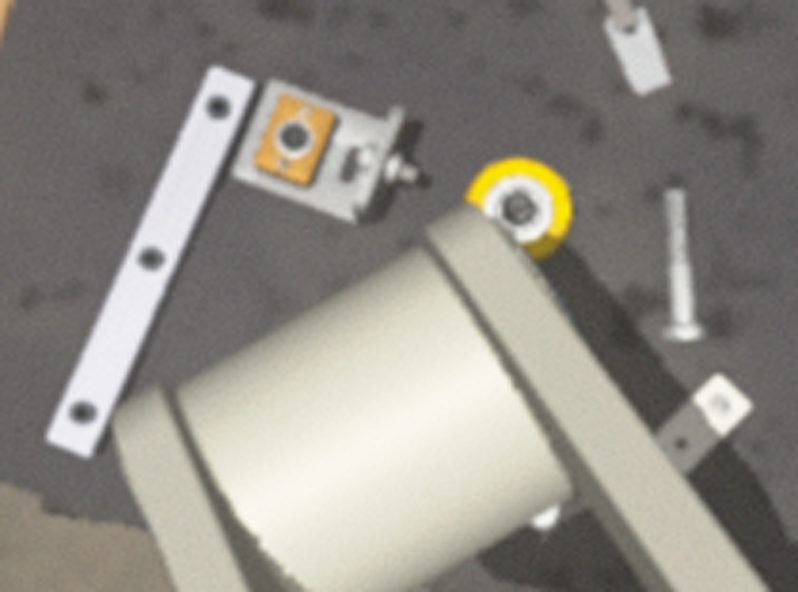

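Emit:
move_arm --steps "0 0 0 -16 0 0 16;0 0 0 -16 0 0 16;0 0 0 -16 0 0 16;0 0 0 0 0 0 0;0 0 0 0 0 0 0"

```text
time: 7.0
eef_pos: [0.4338, 0.2088, 0.0563]
orientation: [0.814, 0.581, 0.005, 0.005]
contact_force: [-0.2, 0.0, -0.4]
width: -0.0003
```

Run:
```python
from h import *
go([.4525+.03*.325,.265+.03*.945,.053],71)
s=bot.get_state();R=Ro.from_quat(s['orientation']).as_matrix();p=s['eef_pos']
def proj(n,X):
    c=eyes.calibration(n);q=np.array(c['R'])@X+c['t'];return np.round([c['fx']*q[0]/q[2]+c['cx'],c['fy']*q[1]/q[2]+c['cy']],1)
for n in ['scene','wrist']:
    for o in [(0,0,0),(.011,0,0),(0.011,0,-.015)]:
        u=proj(n,p+R@np.array(o)); print(n,o,u, ((u-[150,130])*3.5).round() if n=='scene' else '')
import cv2
for n in ['scene','wrist']:
    a=eyes.grab_frame(n)[:,:,::-1]
    if n=='scene': a=cv2.resize(a[130:300,150:370],None,fx=3.5,fy=3.5)
    cv2.imwrite(f'pics/e_{n}.png',a)
```

```text
t 7.0 pos [0.4338 0.2088 0.0563] yaw 71.04381694315121 rz 0.04381694315121365 shift [89.2 -0.7  3.6] zaxis [ 0.015 -0.002 -1.   ]
scene (0, 0, 0) [254.4 241.6] [365. 391.]
scene (0.011, 0, 0) [251.8 237.9] [356. 378.]
scene (0.011, 0, -0.015) [251.3 231.8] [355. 356.]
wrist (0, 0, 0) [278.9 253.8] 
wrist (0.011, 0, 0) [278.9 234.8] 
wrist (0.011, 0, -0.015) [279.1 244.3]
```

View pics/e_scene.png

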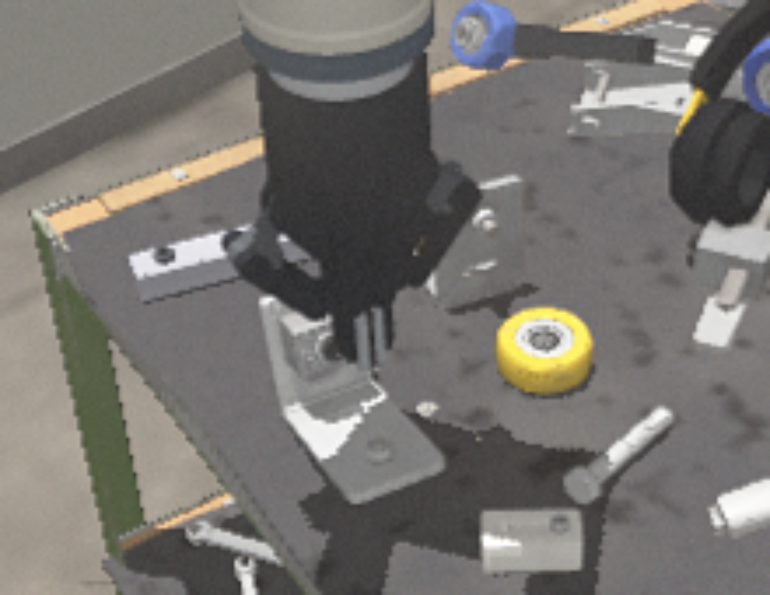

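View pics/e_wrist.png

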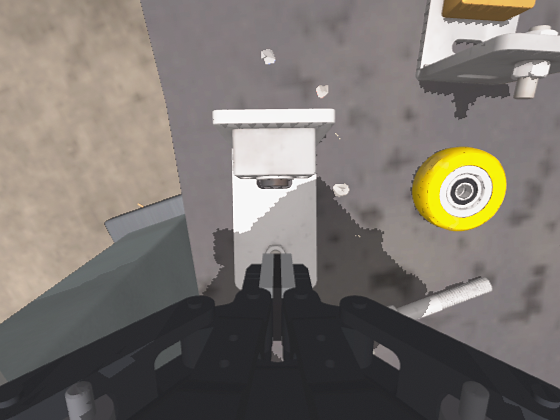

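Emit:
move_arm --steps "-0.3 -0.4 0 0 -0.7 10 0;0 0 0 0 0 6 0;0 0 0 10 0 0 0;0 0 0 8 0 0 0;0 0 0 6 0 0 0;0 0 0 4 0 0 0"

```text
time: 7.85
eef_pos: [0.4435, 0.2387, 0.0386]
orientation: [0.813, 0.582, 0.004, 0.009]
contact_force: [0.2, -0.5, 0.8]
width: 0.0001
```

Run:
```python
from h import *
go([.4525+.03*.325,.265+.03*.945,.040],71)
import cv2
for n in ['scene','wrist']:
    a=eyes.grab_frame(n)[:,:,::-1]
    if n=='scene': a=cv2.resize(a[130:300,150:370],None,fx=3.5,fy=3.5)
    cv2.imwrite(f'pics/f_{n}.png',a)
```

```text
t 7.85 pos [0.4435 0.2387 0.0386] yaw 71.1367848449343 rz 0.1367848449342972 shift [57.7  0.2 -1.7] zaxis [ 0.018 -0.011 -1.   ]
```

View pics/f_scene.png

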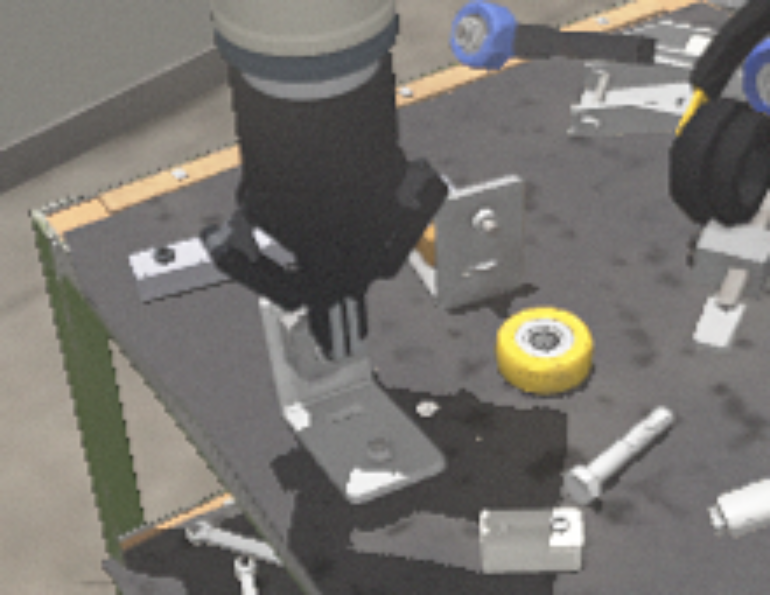

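View pics/f_wrist.png

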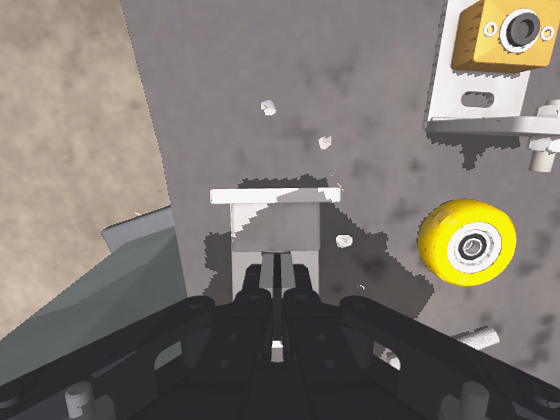

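Emit:
move_arm --steps "0 0 0 6 0 0 0;0 0 0 6 0 0 0;0 0 0 6 0 0 0;0 0 0 6 0 0 0"

```text
time: 8.45
eef_pos: [0.4511, 0.2617, 0.0388]
orientation: [0.814, 0.581, 0.003, 0.01]
contact_force: [-0.3, 0.1, -0.1]
width: -0.0001
```

Run:
```python
from h import *
go([.4525+.03*.325,.265+.03*.945,.040],71)
import cv2
for n in ['scene','wrist']:
    a=eyes.grab_frame(n)[:,:,::-1]
    if n=='scene': a=cv2.resize(a[130:300,150:370],None,fx=3.5,fy=3.5)
    cv2.imwrite(f'pics/g_{n}.png',a)
```

```text
t 8.45 pos [0.4511 0.2617 0.0388] yaw 71.10318561436854 rz 0.10318561436854168 shift [33.5  0.4 -1.4] zaxis [ 0.017 -0.012 -1.   ]
```

View pics/g_scene.png

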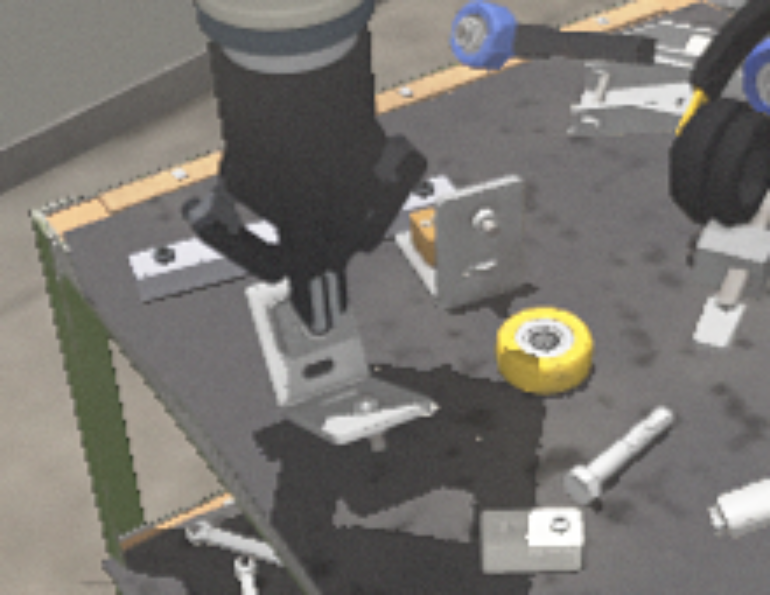

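View pics/g_wrist.png

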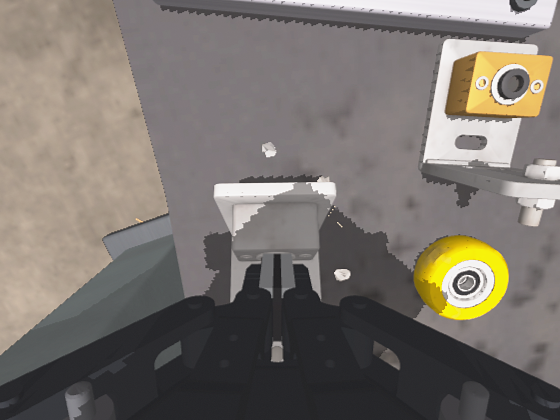

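Emit:
move_arm --steps "0 0 0 6 0 0 0;0 0 0 6 0 0 0;0 0 0 6 0 0 0;0 0 0 6 0 0 0;0 0 0 6 0 0 0;0 0 0 6 0 0 0"

```text
time: 9.3
eef_pos: [0.464, 0.2987, 0.0384]
orientation: [0.813, 0.581, 0.004, 0.009]
contact_force: [0.2, -0.1, 0.3]
width: 0.0003
```

Run:
```python
from h import *
go([.4525+.03*.325,.265+.03*.945,.040],71)
import cv2
for n in ['scene','wrist']:
    a=eyes.grab_frame(n)[:,:,::-1]
    if n=='scene': a=cv2.resize(a[130:300,150:370],None,fx=3.5,fy=3.5)
    cv2.imwrite(f'pics/i_{n}.png',a)
```

```text
t 9.3 pos [0.464  0.2987 0.0384] yaw 71.11328905299384 rz 0.11328905299383507 shift [-5.6  0.1 -1.6] zaxis [ 0.018 -0.011 -1.   ]
```

View pics/i_scene.png

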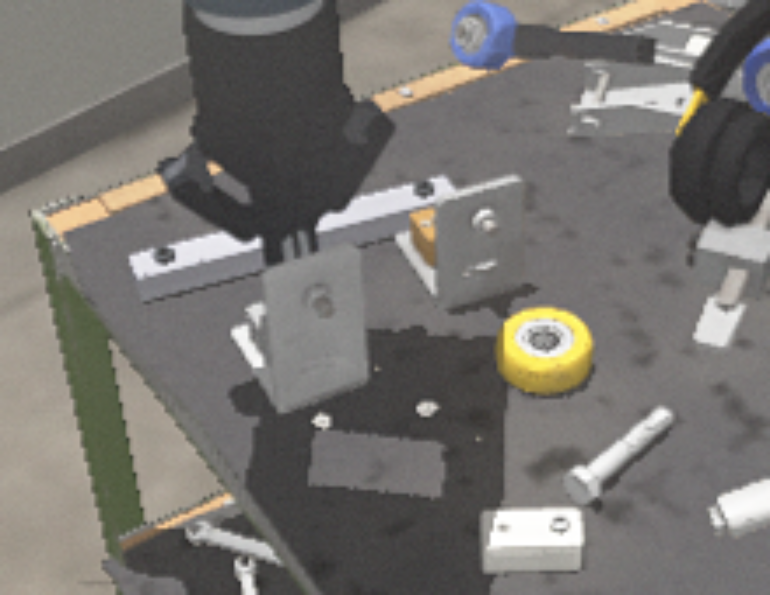

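View pics/i_wrist.png

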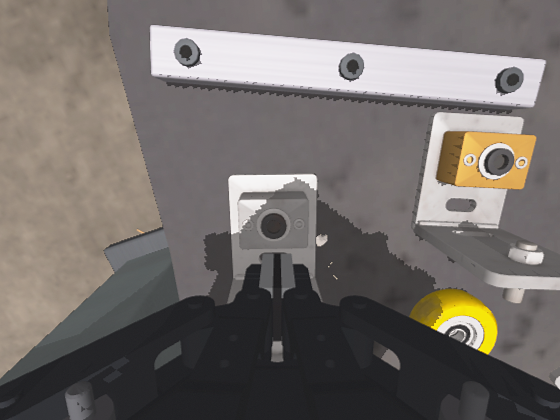

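Emit:
move_arm --steps "0 0 0 0 0 -20 0;0 0 0 0 0 -40 0;0 0 0 0 0 -40 0;0 0 0 -20 0 -25 0;0 0 0 -40 0 0 0;0 0 0 -40 0 0 0;0 10 0 -30 0 0 24;0 10 0 0 0 0 24;0 10 0 0 0 0 24;0 0 0 0 0 0 24"

```text
time: 10.65
eef_pos: [0.4153, 0.1765, 0.1666]
orientation: [0.79, 0.571, 0.184, -0.127]
contact_force: [-0.2, -0.5, -0.1]
width: 0.024
```

Run:
```python
from h import *
go([.43,.2,.05],67.1)
import cv2
for n in ['scene','wrist','top']:
    a=eyes.grab_frame(n)[:,:,::-1]
    if n=='scene': a=cv2.resize(a[130:300,150:370],None,fx=3.5,fy=3.5)
    if n=='top': a=cv2.resize(a[150:310,180:390],None,fx=3.8,fy=3.7,interpolation=cv2.INTER_CUBIC)
    cv2.imwrite(f'pics/j_{n}.png',a)
for n in ['scene','top','wrist']:
  for q in ['heel','toe','bolt_end','stop_bar']:
    print(q,n,[([round(v,3) for v in d['location']],round(d['p'],2)) for d in nets.mark_of(n,q)[:2]])
```

```text
t 10.65 pos [0.4153 0.1765 0.1666] yaw 71.84345319055005 rz 4.743453190550056 shift [-26.5   5.4 116.7] zaxis [ 0.146  0.411 -0.9  ]
heel scene [([0.451, 0.266, -0.001], 0.73)]
toe scene [([0.478, 0.337, 0.002], 0.84)]
bolt_end scene [([0.448, 0.255, 0.075], 0.81)]
stop_bar scene [([0.528, 0.364, -0.001], 0.71)]
heel top [([0.45, 0.267, -0.001], 0.91), ([0.477, 0.334, 0.007], 0.64)]
toe top [([0.475, 0.335, 0.004], 0.72)]
bolt_end top [([0.445, 0.247, 0.076], 0.93)]
stop_bar top [([0.527, 0.364, 0.001], 0.78), ([0.45, 0.269, -0.0], 0.19)]
heel wrist [([0.45, 0.263, 0.003], 0.57)]
toe wrist [([0.475, 0.339, 0.004], 0.72)]
bolt_end wrist [([0.45, 0.253, 0.076], 0.56), ([0.587, 0.285, -0.0], 0.2)]
stop_bar wrist [([0.524, 0.368, 0.002], 0.96)]
```

View pics/j_scene.png

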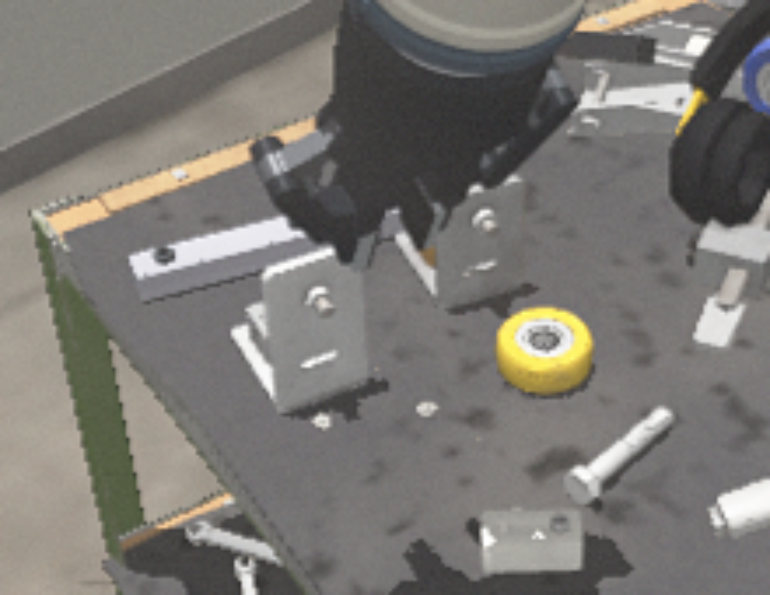

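View pics/j_wrist.png

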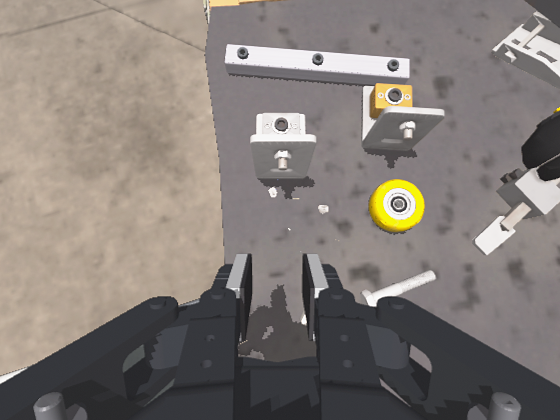

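View pics/j_top.png

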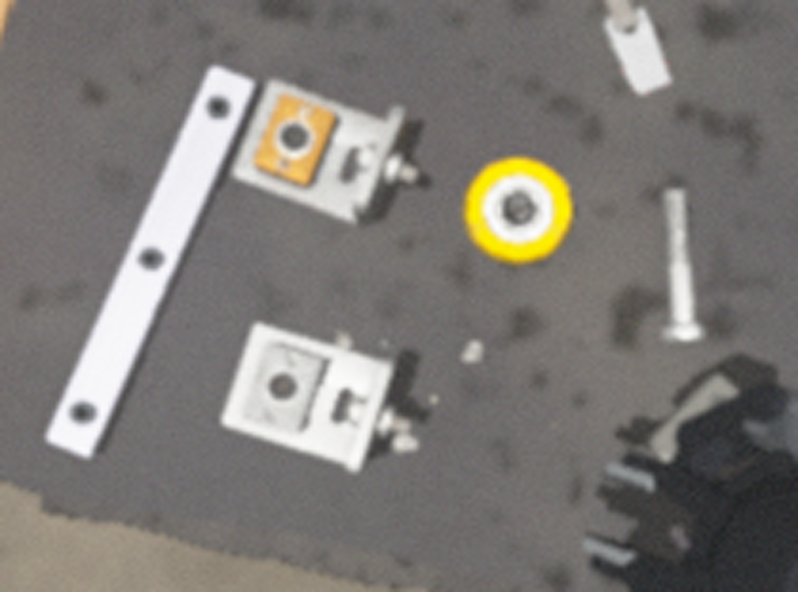

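```bash
cat >> h.py <<'E'
def full(tgt,yaw,tilt):
    s=bot.get_state();R=Ro.from_quat(s['orientation']).as_matrix()
    a,b=np.radians([yaw,tilt]);d=np.array([np.cos(a),np.sin(a),0])
    z=np.sin(b)*d-np.cos(b)*np.array([0,0,1.]);y=np.array([np.sin(a),-np.cos(a),0]);x=np.cross(y,z)
    D=np.c_[x,y,z]
    print('t',s['time'],'pos',np.round(s['eef_pos'],4),'F',np.round(s['contact_force'],1),'rot deg',np.degrees(Ro.from_matrix(R.T@D).as_rotvec()).round(2),'shift now',(R.T@(np.array(tgt)-s['eef_pos'])*1000).round(1),'shift after',(D.T@(np.array(tgt)-s['eef_pos'])*1000).round(1))
E
python3 -c "
from h import *
full([.431,.2195,.02],67.1,40)"
```

```text
t 11.4 pos [0.4163 0.1783 0.1673] F [ 0.2 -0.8 -0.8] rot deg [-2.03 14.12  4.35] shift now [-24.8  -0.6 151.6] shift after [-61.2  -2.5 140.9]
```

Emit:
move_arm --steps "-1 7 2.2 0 0 0 24;-1 7 2.2 0 0 0 24;0 0 0 0 0 0 24;0 0 0 -12 0 28 24;0 0 0 -12 -1 28 24;0 0 0 -12 -1 28 24;0 0 0 -12 0 28 24;0 0 0 0 0 0 24"

```text
time: 12.4
eef_pos: [0.4338, 0.2131, 0.05]
orientation: [0.783, 0.521, 0.284, -0.187]
contact_force: [0.9, 0.4, 0.5]
width: 0.0241
```

Run:
```python
from h import *
full([.431,.2195,.02],67.1,40)
import cv2
for n in ['scene','wrist']:
    a=eyes.grab_frame(n)[:,:,::-1]
    if n=='scene': a=cv2.resize(a[130:300,150:370],None,fx=3.5,fy=3.5)
    cv2.imwrite(f'pics/k_{n}.png',a)
```

```text
t 12.4 pos [0.4338 0.2131 0.05  ] F [0.9 0.4 0.5] rot deg [0.07 0.24 0.17] shift now [-15.5  -5.2  26.1] shift after [-15.6  -5.1  26. ]
```

View pics/k_scene.png

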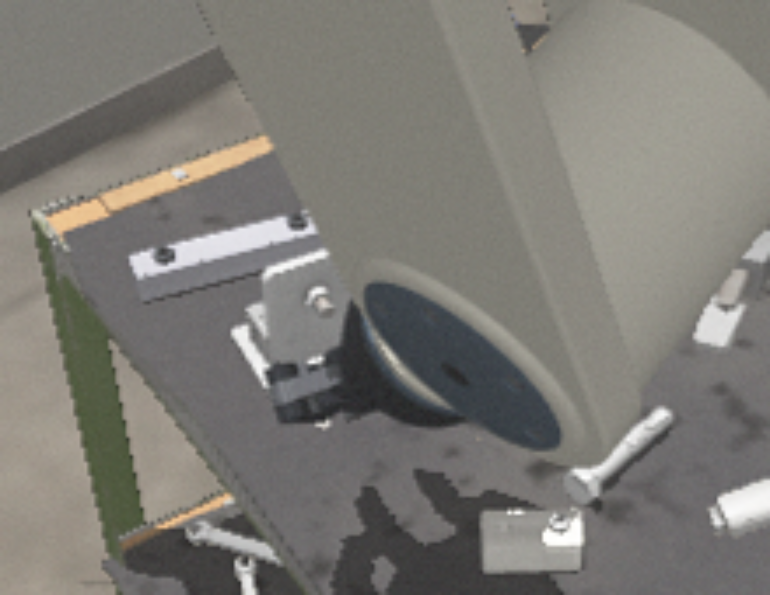

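View pics/k_wrist.png

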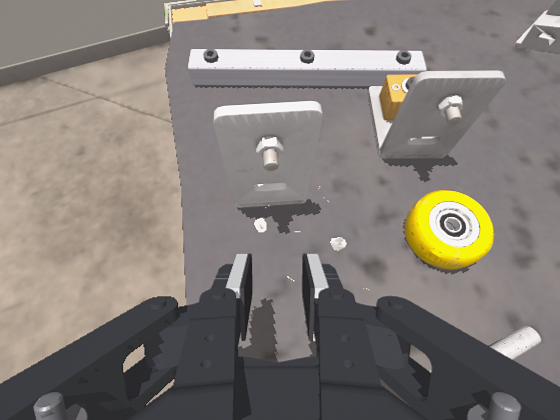

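Emit:
move_arm --steps "0 0 0 -8 -3 13 24;0 0 0 -8 -2 13 24;0 0 0 0 0 0 24;0 0 0 7.7 0 6.4 24;0 0 0 7.7 0 6.4 24;0 0 0 7.7 0 6.4 24;0 0 0 7.7 0 6.4 24"

```text
time: 13.38
eef_pos: [0.4534, 0.2584, 0.0298]
orientation: [0.781, 0.522, 0.291, -0.184]
contact_force: [-0.7, 0.3, 0.1]
width: 0.0238
```

Run:
```python
from h import *
full([.431+.05*.389,.2195+.05*.921,.02],67.1,40)
import cv2
for n in ['wrist']:
    a=eyes.grab_frame(n)[:,:,::-1]
    cv2.imwrite(f'pics/l_{n}.png',a)
```

```text
t 13.375 pos [0.4534 0.2584 0.0298] F [-0.7  0.3  0.1] rot deg [ 0.63 -0.27  0.62] shift now [-2.2 -5.7 10.9] shift after [-2.2 -5.5 11. ]
```

View pics/l_wrist.png

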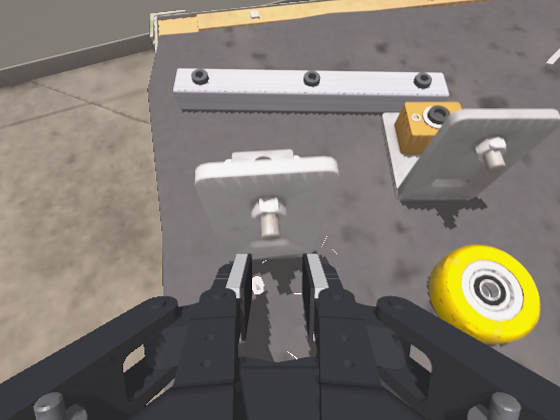

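Emit:
move_arm --steps "0.6 -0.3 0.6 -7 -6 8 24;0 0 0 0 -1 0 24;0 0 0 6.1 0 5.1 24;0 0 0 6.1 0 5.1 24"

```text
time: 13.92
eef_pos: [0.4523, 0.2768, 0.0176]
orientation: [0.784, 0.519, 0.284, -0.189]
contact_force: [-5.2, -8.9, 7.6]
width: 0.0244
```

Run:
```python
from h import *
full([.431+.05*.389,.2195+.05*.921,.02],67.1,40)
import cv2
for n in ['wrist','scene']:
    a=eyes.grab_frame(n)[:,:,::-1]
    if n=='scene': a=cv2.resize(a[130:300,150:370],None,fx=3.5,fy=3.5)
    cv2.imwrite(f'pics/m_{n}.png',a)
```

```text
t 13.925 pos [0.4523 0.2768 0.0176] F [-5.2 -8.9  7.6] rot deg [-0.1   0.13 -0.07] shift now [-7.   2.6 -9. ] shift after [-6.9  2.7 -9. ]
```

View pics/m_wrist.png

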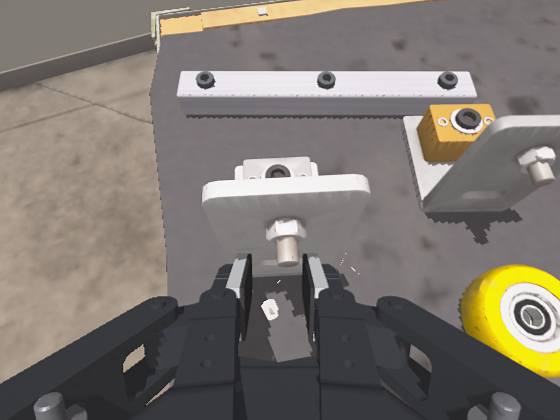

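View pics/m_scene.png

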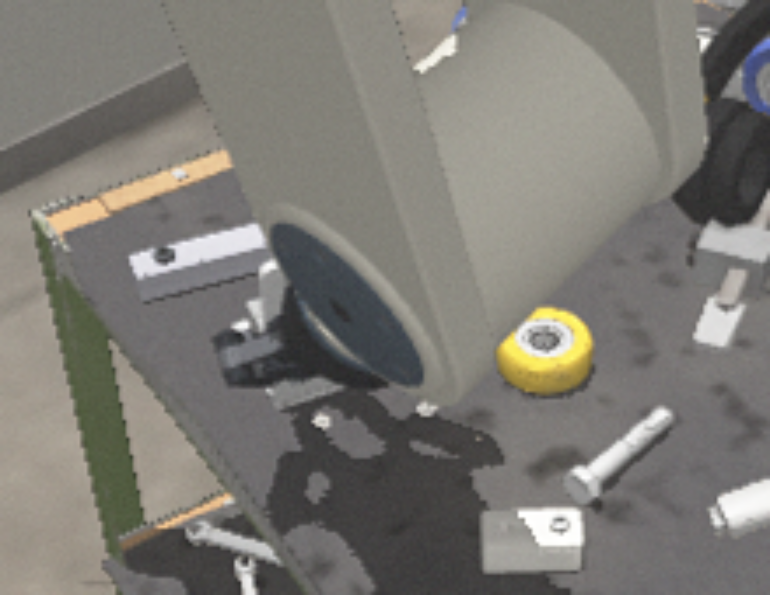

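Emit:
move_arm --steps "0 0 0 7.2 1.5 5 24;0 0 0 6.3 1 4.8 24;0 0 0 6.3 0.5 4.8 24"

```text
time: 14.4
eef_pos: [0.4636, 0.2981, 0.018]
orientation: [0.784, 0.52, 0.282, -0.189]
contact_force: [-1.5, -4.8, -0.8]
width: 0.0242
```

Run:
```python
from h import *
full([.431+.1*.389,.2195+.1*.921,.02],67.1,40)
import cv2
for n in ['wrist']:
    a=eyes.grab_frame(n)[:,:,::-1]
    cv2.imwrite(f'pics/n_{n}.png',a)
```

```text
t 14.4 pos [0.4636 0.2981 0.018 ] F [-1.5 -4.8 -0.8] rot deg [-0.13  0.35 -0.09] shift now [12.8  0.6  7.9] shift after [12.7  0.6  8. ]
```

View pics/n_wrist.png

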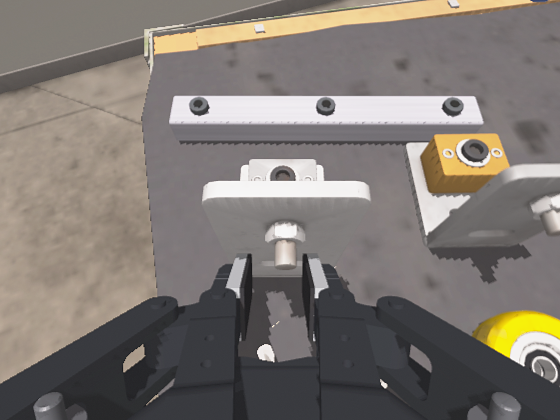

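Emit:
move_arm --steps "0 0 0 6.3 0.5 5 24;0 0 0 6.3 0 5 24"

```text
time: 14.7
eef_pos: [0.4707, 0.3132, 0.0183]
orientation: [0.784, 0.519, 0.282, -0.188]
contact_force: [-1.3, -4.6, 0.0]
width: 0.0246
```

Run:
```python
from h import *
full([.431+.1*.389,.2195+.1*.921,.02],67.1,40)
import cv2
for n in ['wrist']:
    a=eyes.grab_frame(n)[:,:,::-1]
    cv2.imwrite(f'pics/o_{n}.png',a)
```

```text
t 14.7 pos [0.4707 0.3132 0.0183] F [-1.3 -4.6  0. ] rot deg [-0.1   0.38 -0.11] shift now [-0.3 -0.1 -2.5] shift after [-0.3 -0.1 -2.5]
```

View pics/o_wrist.png

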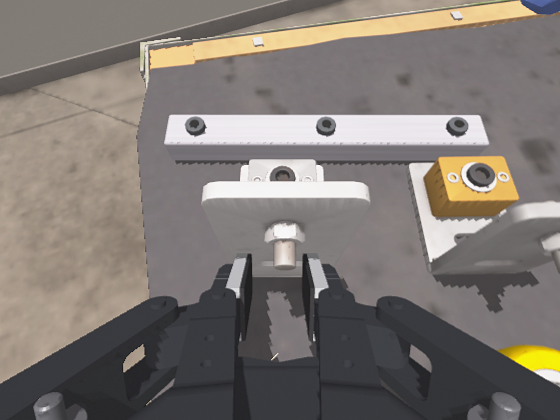

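Close now (about 4 mm left); small steps until the force rises.

Emit:
move_arm --steps "0 0 0 2.3 0 1.9 24;0 0 0 2.3 0 1.9 24"

```text
time: 15.0
eef_pos: [0.4732, 0.3191, 0.0183]
orientation: [0.784, 0.519, 0.282, -0.188]
contact_force: [-9.6, -20.8, 12.4]
width: 0.0238
```

Emit:
move_arm --steps "0 0 0 1.5 0 1.3 24"

```text
time: 15.12
eef_pos: [0.4732, 0.3192, 0.018]
orientation: [0.785, 0.519, 0.281, -0.187]
contact_force: [-12.3, -33.1, 26.9]
width: 0.0241
```

Emit:
move_arm --steps "0 0 0 -3 0 -3 24;0 0 0 -8 0 -8 24;0 0 0 -15 0 -13 24;0 0 0 -20 0 -20 24;0 0 0 0 0 0 24"

```text
time: 15.75
eef_pos: [0.4486, 0.2597, 0.0245]
orientation: [0.784, 0.519, 0.283, -0.188]
contact_force: [0.1, 0.7, -0.2]
width: 0.0238
```

Run:
```python
from h import *
full([.431,.2195,.15],67.1,40)
import cv2
a=eyes.grab_frame('wrist')[:,:,::-1]
cv2.imwrite(f'pics/p_wrist.png',a)
```

```text
t 15.75 pos [0.4486 0.2597 0.0245] F [ 0.1  0.7 -0.2] rot deg [ 0.02  0.26 -0.09] shift now [  46.5   -0.6 -124.5] shift after [  47.    -0.6 -124.3]
```

View pics/p_wrist.png

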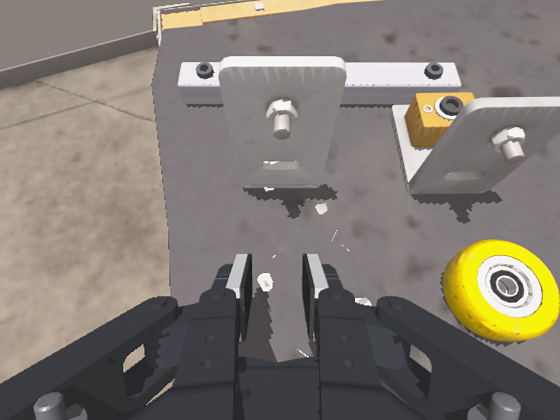

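Emit:
move_arm --steps "0 0 0 8 0 -35 24;0 0 0 8 0 -40 24;0 0 0 8 0 -40 24;0 0 0 0 0 -40 24;0 0 0 0 0 -30 24;0 0 0 0 0 0 24"

```text
time: 16.55
eef_pos: [0.4127, 0.1684, 0.1881]
orientation: [0.783, 0.521, 0.284, -0.188]
contact_force: [0.4, -0.1, 0.5]
width: 0.0241
```

Run:
```python
from h import *
import cv2
for n in ['scene','top']:
    a=eyes.grab_frame(n)[:,:,::-1]
    if n=='scene': a=cv2.resize(a[170:300,180:350],None,fx=4.5,fy=4.5,interpolation=cv2.INTER_CUBIC)
    if n=='top': a=cv2.resize(a[150:310,180:390],None,fx=3.8,fy=3.7,interpolation=cv2.INTER_CUBIC)
    cv2.imwrite(f'pics/q_{n}.png',a)
for n in ['scene','top']:
  for q in ['heel','toe','bolt_end','stop_bar','standing_bracket','loose_bolt','nylon_block','small_wheel']:
    print(q,n,[([round(v,3) for v in d['location']],round(d['p'],2)) for d in nets.mark_of(n,q)[:1]])
```

```text
heel scene [([0.471, 0.308, 0.0], 0.6)]
toe scene [([0.505, 0.378, 0.004], 0.92)]
bolt_end scene [([0.467, 0.3, 0.074], 0.93)]
stop_bar scene []
standing_bracket scene [([0.591, 0.29, 0.0], 0.7)]
loose_bolt scene [([0.532, 0.116, -0.005], 0.84)]
nylon_block scene [([0.448, 0.111, 0.004], 0.57)]
small_wheel scene [([0.557, 0.197, 0.002], 0.62)]
heel top [([0.468, 0.312, -0.002], 0.58)]
toe top [([0.502, 0.375, 0.001], 0.81)]
bolt_end top [([0.464, 0.296, 0.076], 0.73)]
stop_bar top [([0.528, 0.368, -0.002], 0.96)]
standing_bracket top [([0.584, 0.289, 0.001], 0.85)]
loose_bolt top [([0.529, 0.116, -0.003], 0.52)]
nylon_block top [([0.444, 0.108, 0.004], 0.91)]
small_wheel top [([0.555, 0.193, 0.001], 0.68)]
```

View pics/q_scene.png

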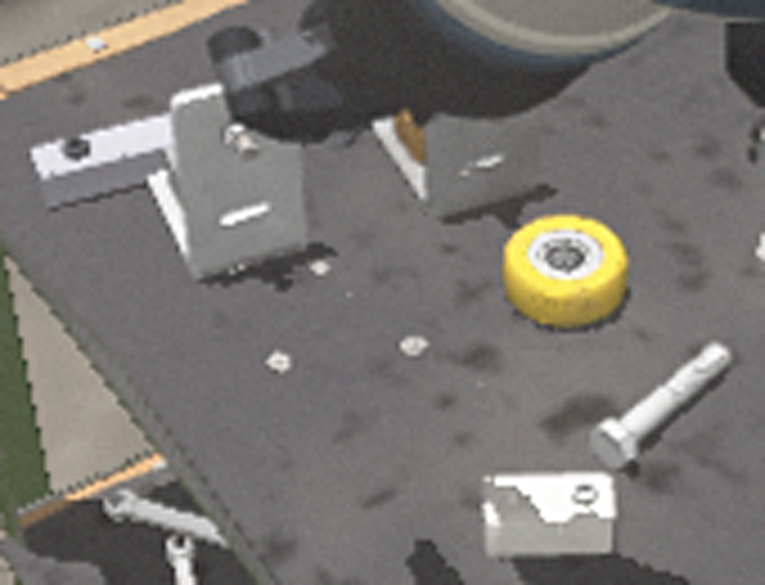

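View pics/q_top.png

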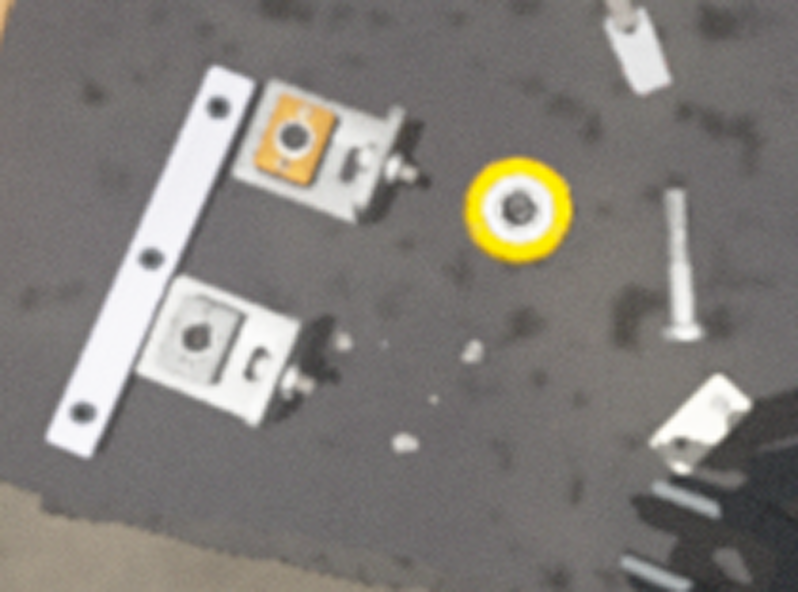

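```bash
python3 -c "
from h import *
s=bot.get_state();print(s['time'],s['contact_force'],s['qd'])
print(bot.job_done())"
```

```text
17.45 [0.70988865 0.73015074 0.81764068] [-0.00024904 -0.00194933  0.00179157  0.00094608  0.00060738  0.00211035]
the job is handed in; nothing more can be done
None
```

I tipped the fallen bracket up with the shut fingertips on its block. I then pushed it low on the upright's back, with the tool tilted 40°, until the foot met the stop bar. The job was handed in at 17.5 s of the 46 s allowed.

**Push:** The wrist force was about 5 N while the bracket slid. It rose to about 45 N when the foot reached the bar. I then backed off, and the force returned to about zero.

**Last checks, from the camera images:**
- **Bracket position:** The bracket is standing. Its toe is about 0 mm from the bar face and about 27 mm along the bar (y), good to about 4 mm. The edges look flush and square in the top view.
- **Other parts:** The standing bracket, loose bolt, nylon block and yellow wheel read within about 5 mm of their starting positions, which is measurement noise.

**What went wrong:** On the first approach the fingers were open 16 mm and passed over the block without touching it. The visible fingertips sat about 14 mm higher than the TCP suggested. I backed off, closed the fingers, lowered the tool and pushed again.

**Not confirmed:** One network call for the stop bar in the last scene picture returned nothing, because the arm was in the way. The top view did find it.

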